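# Scoop truffles into the mixing bowl

## Task

Take the scoop out of its holder and lay it flat on the parchment, let go, and take it again across its handle so that you can scoop with it. With the scoop, never with the fingers, bring at least three of the truffles from the blue tray into the steel bowl, leaving any others in the tray, then lay the scoop down flat on the parchment again and let go. Leave the bowl where it stands and do not disturb the other things on the table.

Things in the scene. Friction and masses are not known exactly. Their poses are not given: they have to be found in the camera images.
- scoop: Steel hand scoop, black handle (loose, 160 g). Origin: centre of the pan's underside; x to the open front lip, z up out of its open top. Pan 100 mm long (x), 103 wide, floor 2 mm; side walls (3 mm) 40 high, from mid-length slanting down to the lip; back wall 42. It starts lip down in the holder, handle up, leaning to where z points.
- scoop_lip (a point): Middle of the scoop's front lip, at x +50, y 0, z 0 mm in the scoop's frame.
- scoop_grip (a point): Point on the axis of the scoop's flat-sided handle, 85 mm from the back wall and 30 mm from the handle's end. The handle is 18 mm wide (y), 20 mm deep, 115 mm long; in the scoop's frame it rises backwards at 30 degrees from x -48, z 32 mm at the back wall to x -148, z 90 mm.
- holder: White ceramic utensil holder (fixed), a rectangular open box 60 mm (x) by 126 mm (y) by 80 mm high, walls and floor 6 mm. Origin: centre of its underside, z up.
- tray: Blue plastic tray (fixed), 134 mm wide (y), 36 mm high (sides 56 mm beyond x +30 mm), walls and floor 5 mm, inner floor from x -120 to +120 mm, y -62 to +62 mm. Origin: under the centre of that floor, z up. Side walls and the near end (-x) are upright; the far end (+x), near which the truffles lie, is 58 mm high and leans outward by 25 degrees.
- bowl: Round steel mixing bowl (loose, 0.5 kg), rim 190 mm across outside, 85 mm high, flat foot 86 mm across, wall 3 mm, inner floor 4 mm up. Origin: centre of its underside, z up.
- mat: Sheet of brown baking parchment (fixed), 260 mm (x) by 190 mm (y), 2 mm thick, flat on the table. Origin: centre of its underside.
- truffle0: Centre (origin) of a firm brown truffle ball, 30 mm across, 16 g, loose in the tray.
- truffle1: Centre (origin) of a firm brown truffle ball, 30 mm across, 16 g, loose in the tray.
- truffle2: Centre (origin) of a firm brown truffle ball, 30 mm across, 16 g, loose in the tray.
- truffle3: Centre (origin) of a firm brown truffle ball, 30 mm across, 16 g, loose in the tray.
- truffle4: Centre (origin) of a firm brown truffle ball, 30 mm across, 16 g, loose in the tray.
- mug: White mug (loose, bystander), 80 mm across, 92 mm high. Origin: centre of its underside.
- tumbler: Drinking glass (loose, bystander), 72 mm across the rim, 110 mm high. Origin: centre of its underside.
- nut_jar: Glass jar with a red lid (loose, bystander), 72 mm across, 100 mm high. Origin: centre of its underside.
- tin: Low round red tin (loose, bystander), 88 mm across, 46 mm high. Origin: centre of its underside.
- spatula: Black spatula lying flat (loose, bystander). Origin: middle of its length on the table.
- brush: Orange pastry brush lying flat (loose, bystander). Origin: middle of its length on the table.
Things that resemble listed ones, but are neither listed nor needed, are in the scene too. Leave any orange or red look-alike of the truffle1 alone.

How it is judged:
On the way, in this order (a step that is already met when the one before it is completed fails the run):
1. the scoop lies flat and released on the parchment (pan centre over the sheet), at rest (angle between scoop's own z axis and vertical below 0.15 rad and height (world z) of scoop below 0.012 m and x of scoop in the frame of mat between -0.13 and 0.13 m and y of scoop in the frame of mat between -0.095 and 0.095 m and contact force between scoop and the fingers below 0.2 N and linear speed of scoop below 0.03 m/s), for 0.3 s.
2. the scoop carries at least one truffle clear above the tray (centre more than 80 mm above the table, within 65 mm of the pan's origin) (((distance between truffle0 and scoop below 0.065 m and height (world z) of truffle0 above 0.08 m) or (distance between truffle1 and scoop below 0.065 m and height (world z) of truffle1 above 0.08 m) or (distance between truffle2 and scoop below 0.065 m and height (world z) of truffle2 above 0.08 m) or (distance between truffle3 and scoop below 0.065 m and height (world z) of truffle3 above 0.08 m) or (distance between truffle4 and scoop below 0.065 m and height (world z) of truffle4 above 0.08 m))), for 0.2 s.
At the end, for the whole second after the job is handed in: At least three truffles lie in the bowl (centre within 85 mm of the bowl's axis and below its rim), every other truffle lies in the tray, and all are at rest; the scoop lies flat (within 0.15 rad, pan less than 12 mm up) and at rest, released, with its pan's centre over the parchment (all of step 1 and (((horizontal distance between truffle0 and bowl below 0.085 m and height (world z) of truffle0 below 0.085 m) and (horizontal distance between truffle1 and bowl below 0.085 m and height (world z) of truffle1 below 0.085 m) and (horizontal distance between truffle2 and bowl below 0.085 m and height (world z) of truffle2 below 0.085 m)) or ((horizontal distance between truffle0 and bowl below 0.085 m and height (world z) of truffle0 below 0.085 m) and (horizontal distance between truffle1 and bowl below 0.085 m and height (world z) of truffle1 below 0.085 m) and (horizontal distance between truffle3 and bowl below 0.085 m and height (world z) of truffle3 below 0.085 m)) or ((horizontal distance between truffle0 and bowl below 0.085 m and height (world z) of truffle0 below 0.085 m) and (horizontal distance between truffle1 and bowl below 0.085 m and height (world z) of truffle1 below 0.085 m) and (horizontal distance between truffle4 and bowl below 0.085 m and height (world z) of truffle4 below 0.085 m)) or ((horizontal distance between truffle0 and bowl below 0.085 m and height (world z) of truffle0 below 0.085 m) and (horizontal distance between truffle2 and bowl below 0.085 m and height (world z) of truffle2 below 0.085 m) and (horizontal distance between truffle3 and bowl below 0.085 m and height (world z) of truffle3 below 0.085 m)) or ((horizontal distance between truffle0 and bowl below 0.085 m and height (world z) of truffle0 below 0.085 m) and (horizontal distance between truffle2 and bowl below 0.085 m and height (world z) of truffle2 below 0.085 m) and (horizontal distance between truffle4 and bowl below 0.085 m and height (world z) of truffle4 below 0.085 m)) or ((horizontal distance between truffle0 and bowl below 0.085 m and height (world z) of truffle0 below 0.085 m) and (horizontal distance between truffle3 and bowl below 0.085 m and height (world z) of truffle3 below 0.085 m) and (horizontal distance between truffle4 and bowl below 0.085 m and height (world z) of truffle4 below 0.085 m)) or ((horizontal distance between truffle1 and bowl below 0.085 m and height (world z) of truffle1 below 0.085 m) and (horizontal distance between truffle2 and bowl below 0.085 m and height (world z) of truffle2 below 0.085 m) and (horizontal distance between truffle3 and bowl below 0.085 m and height (world z) of truffle3 below 0.085 m)) or ((horizontal distance between truffle1 and bowl below 0.085 m and height (world z) of truffle1 below 0.085 m) and (horizontal distance between truffle2 and bowl below 0.085 m and height (world z) of truffle2 below 0.085 m) and (horizontal distance between truffle4 and bowl below 0.085 m and height (world z) of truffle4 below 0.085 m)) or ((horizontal distance between truffle1 and bowl below 0.085 m and height (world z) of truffle1 below 0.085 m) and (horizontal distance between truffle3 and bowl below 0.085 m and height (world z) of truffle3 below 0.085 m) and (horizontal distance between truffle4 and bowl below 0.085 m and height (world z) of truffle4 below 0.085 m)) or ((horizontal distance between truffle2 and bowl below 0.085 m and height (world z) of truffle2 below 0.085 m) and (horizontal distance between truffle3 and bowl below 0.085 m and height (world z) of truffle3 below 0.085 m) and (horizontal distance between truffle4 and bowl below 0.085 m and height (world z) of truffle4 below 0.085 m))) and ((horizontal distance between truffle0 and bowl below 0.085 m and height (world z) of truffle0 below 0.085 m) or (x of truffle0 in the frame of tray between -0.12 and 0.14 m and y of truffle0 in the frame of tray between -0.062 and 0.062 m and height (world z) of truffle0 below 0.07 m)) and ((horizontal distance between truffle1 and bowl below 0.085 m and height (world z) of truffle1 below 0.085 m) or (x of truffle1 in the frame of tray between -0.12 and 0.14 m and y of truffle1 in the frame of tray between -0.062 and 0.062 m and height (world z) of truffle1 below 0.07 m)) and ((horizontal distance between truffle2 and bowl below 0.085 m and height (world z) of truffle2 below 0.085 m) or (x of truffle2 in the frame of tray between -0.12 and 0.14 m and y of truffle2 in the frame of tray between -0.062 and 0.062 m and height (world z) of truffle2 below 0.07 m)) and ((horizontal distance between truffle3 and bowl below 0.085 m and height (world z) of truffle3 below 0.085 m) or (x of truffle3 in the frame of tray between -0.12 and 0.14 m and y of truffle3 in the frame of tray between -0.062 and 0.062 m and height (world z) of truffle3 below 0.07 m)) and ((horizontal distance between truffle4 and bowl below 0.085 m and height (world z) of truffle4 below 0.085 m) or (x of truffle4 in the frame of tray between -0.12 and 0.14 m and y of truffle4 in the frame of tray between -0.062 and 0.062 m and height (world z) of truffle4 below 0.07 m)) and linear speed of each of truffle0, truffle1, truffle2, truffle3, truffle4 below 0.05 m/s); the robot touches nothing.
It fails at once if a truffle is touched by the robot itself (contact force between any of the arm, the fingers and truffle0 above 0.3 N or contact force between any of the arm, the fingers and truffle1 above 0.3 N or contact force between any of the arm, the fingers and truffle2 above 0.3 N or contact force between any of the arm, the fingers and truffle3 above 0.3 N or contact force between any of the arm, the fingers and truffle4 above 0.3 N).
It fails at once if the bowl is moved by more than 30 mm or tipped by more than 0.35 rad (distance of bowl from where it was at the start of the episode above 0.03 m or angle between bowl's own z axis and vertical above 0.35 rad).
It fails at once if the mug, glass, jar, tin, spatula or brush is moved by more than 30 mm (distance of any of mug, tumbler, nut_jar, tin, spatula, brush from where it was at the start of the episode above 0.03 m).
It also fails if it takes over 72 s, if anything falls off the work surface, if the arm or the gripper's body presses on something with over 40 N, if the wrist force passes 120 N, or if a joint passes its speed limit or range.

## Robot

A 6-joint arm with a two-finger parallel gripper is mounted at the origin on the work surface. World frame = base frame: x ahead of the robot, y to its left, z up, the work surface at z = 0. Lengths are in m, angles in rad, forces in N, time in s.
With the tool pointing down it reaches from about 0.375 to 0.9 m from the base axis. Payload 3.1 kg.
Tool frame: the origin (TCP) lies between the finger pads; the fingertips stand 8 mm ahead of it and the grasp point (between the pads) lies 11 mm behind it; z points along the fingers, y is the line along which they close (so a half turn about z gives the same grasp; the last joint's range is limited). The gripper opens to 87 mm and grips with 3 to 60 N. Pads are 19 mm wide; open, the fingers measure 117 mm over their backs; the gripper's body (75 mm by 190 mm) begins 51 mm behind the grasp point.
Start: joints at [0.927, 0.527, 1.433, -0, 1.181, -0.178], TCP at [0.28, 0.559, 0.231] pointing down, gripper open.
Joint ranges: [-3.08, 3.08], [-0.75, 2.2], [0.22, 2.44], [-1.43, 4.57], [0, 2.65], [-2.85, 2.85]. Speed limits (rad/s): [2.79, 2.79, 3.14, 3.14, 3.14, 3.14].

## Interface

Orientations are given as a unit quaternion [x, y, z, w].
In Python, from rig import robot gives the robot as it stands.
- The arm moves only by the tool move_arm, never from a script. Its argument "motion" is text: rows parted by semicolons, each of 5 numbers parted by spaces: the opening, from -1 (shut) to 1 (fully open), then the shift along the tool's x, y, z normalised to -1 to 1, where 1 is 0.2 m, then the turn about the tool's z normalised to -1 to 1, where 1 is pi rad. A call has 1 to 12 rows; each row is the pose to reach, as a shift and turn from the pose commanded when the call began, along the tool's axes at that moment, turning the shorter way round; what a row does not reach only later rows make up. A row lasts 1/12 s, in which the tool goes at most 41.7 mm and 7.16 degrees, less where a joint would pass 70% of its speed; a pose out of reach is approached as far as the arm can. A call with a number of a shift or a turn outside -1 to 1 is refused whole. A call with a gripper value outside its range is refused whole. The fingers move at their own pace and stop on an object; "newtons" is the grip in N (left out, the last holds). Time passes only in rows, so rows that repeat a pose let the fingers close. It gives the time, the measured TCP pose, the force, the opening and the grip force at its end, in the units of the state.
- robot.get_obs(): the state, without advancing time (a new reading comes with each control period).
- robot.camera(name): name is "scene" or "top"; returns (picture, depth): 400x640x3 uint8, red, green, blue; 400x640 float32, m along the optical axis (not along the pixel's ray), 0 where there is no reading.
- robot.camera_model(name): a dict with "mtx" (3x3 intrinsics, pixels), "position" and "attitude" of the camera in the world. Camera axes: x right, y down, z forward; pixel columns grow to the right and rows downward; lengths in m; the calibration is good to about 2 mm. A picture is of the moment at which its call begins. camera_model takes no time and is no camera call.
- robot.hand_in(): hands the job in; it is judged then, once.
The state is a dict: "time": time; "q": joint angles; "joint_velocities": joint speeds; "joint_torque": joint torques, N m; "position": TCP position; "tool_rot": TCP orientation; "ft_force": force on the tool from outside, world axes, zero at the start; "moment": the same for the moment, N m; "grip_width": finger opening in m; "grip_force": force on a finger pad.
Only numpy, scipy, OpenCV 4.12 (cv2) and the standard library are available. Lean on these libraries where they do the work, as an engineer would, in place of code of your own. Each camera call takes 0.05 s, during which the arm holds its last target. There are 200 camera calls.

## Working session

There is one attempt and no reset: what is moved stays moved. The work goes in short steps, Python scripts to look and compute and a tool call to move; the robot and the scene stay as the last step left them, time stands still between calls to the robot, and variables do not carry over. Pictures are saved under pics/ and viewed, at most 10 in all, crops included, and the job is handed in when it is done.

Besides the shell and the picture viewer there is one more tool, called after "Emit:" by a JSON object that holds its "name" and its "arguments". move_arm: Moves the arm, as the interface text tells. Its arguments: {"type":"object","properties":{"motion":{"type":"string"},"newtons":{"type":"number"}},"required":["motion"]}

```bash
mkdir -p pics; ls
cat > h.py <<'E'
import numpy as np, cv2
from scipy.spatial.transform import Rotation as R
from rig import robot
def cap(n):
    im,d=robot.camera(n); m=robot.camera_model(n); return im,d,m
def rot(a):
    a=np.array(a,float); return a if a.shape==(3,3) else R.from_quat(a).as_matrix()
def cloud(d,m):
    K=np.array(m["mtx"]); v,u=np.mgrid[:400,:640]
    p=np.stack([(u-K[0,2])/K[0,0]*d,(v-K[1,2])/K[1,1]*d,d],-1)
    P=p@rot(m["attitude"]).T+np.array(m["position"]); P[d==0]=np.nan; return P
def proj(X,m):
    K=np.array(m["mtx"]); c=(np.atleast_2d(X)-np.array(m["position"]))@rot(m["attitude"]); q=c@K.T; return q[:,:2]/q[:,2:]
def save(im,f): cv2.imwrite("pics/"+f,im[...,::-1])
E
python3 - <<'E'
from h import *
for n in("scene","top"):
    im,d,m=cap(n); save(im,n+"0.png"); np.savez(n+"0.npz",im=im,P=cloud(d,m)); print(n,m)
print(robot.get_obs())
E
```

```text
pics
scene {'mtx': array([[423.61295825,   0.        , 319.52489513],
       [  0.        , 423.61295825, 202.23034008],
       [  0.        ,   0.        ,   1.        ]]), 'position': array([1.23800409, 0.52351503, 0.72824041]), 'attitude': array([ 0.38496271,  0.79562209, -0.4188802 , -0.20815518])}
top {'mtx': array([[413.73021815,   0.        , 321.03938373],
       [  0.        , 413.73021815, 202.13418822],
       [  0.        ,   0.        ,   1.        ]]), 'position': array([0.37782337, 0.01339212, 1.19961987]), 'attitude': array([-0.69673233,  0.71052132, -0.07029706,  0.06915077])}
{'time': 0.1, 'q': array([ 9.27503782e-01,  5.28353458e-01,  1.43378363e+00,  1.78294906e-05,
        1.18140223e+00, -1.78514685e-01]), 'joint_velocities': array([ 0.00168878, -0.00021041, -0.00080836,  0.00010868, -0.00208858,
        0.00114534]), 'joint_torque': array([ 1.93249157e-04, -4.40983844e+01, -1.77149624e+01,  6.34913309e-02,
        5.33660059e-02, -5.66924120e-05]), 'position': array([0.27972251, 0.55818509, 0.2296786 ]), 'tool_rot': array([ 2.30306084e-01,  9.73117753e-01, -8.89019648e-04, -3.96343767e-04]), 'ft_force': array([ 0.93867923, -0.70236525, -0.61165804]), 'moment': array([ 0.03519307,  0.03092941, -0.00944466]), 'grip_force': 0.0, 'grip_width': 0.08703118861356883}
```

View pics/scene0.png

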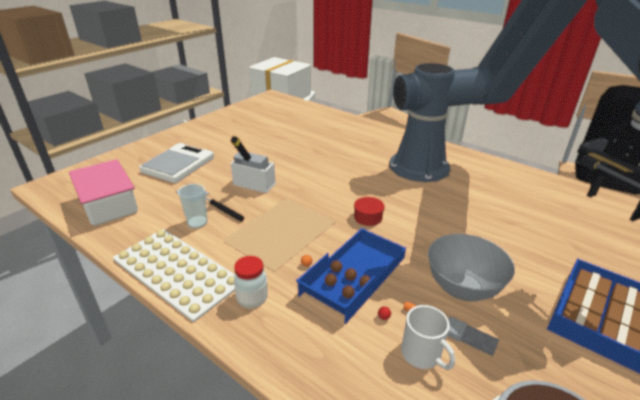

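View pics/top0.png

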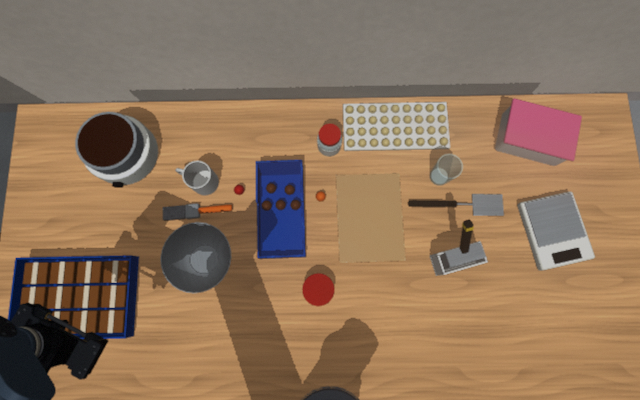

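The scene view shows the white holder at (253,170) with the scoop handle at (240,148), the parchment at (280,230) and the blue tray at (352,275). The top view shows the tray at (281,209) with truffles at its upper end, the bowl at (196,257), the mat at (370,218) and the holder at (460,256). Look-alikes are the orange ball at (320,196), the red ball at (239,189) and the blue praline box at (75,297). The wanted truffles are the brown ones inside the tray.

Run:
```python
from h import *
z=np.load("top0.npz"); P=z["P"]; im=z["im"].astype(int); s=np.load("scene0.npz")
hsv=cv2.cvtColor(z["im"],cv2.COLOR_RGB2HSV)
def box(mask,name):
    n,l,st,c=cv2.connectedComponentsWithStats(mask.astype(np.uint8)); 
    i=1+np.argmax(st[1:,4]); mm=(l==i)&~np.isnan(P[...,0]); Q=P[mm]
    r=cv2.minAreaRect((Q[:,:2]*1000).astype(np.float32)); print(name,np.round(r[0],1),np.round(r[1],1),round(r[2],1),'z',np.round(np.percentile(Q[:,2],[5,50,95]),3)); return mm
def reg(u0,v0,u1,v1):
    k=np.zeros((400,640),bool);k[v0:v1,u0:u1]=1;return k
Z=P[...,2]
print('table z',np.nanmedian(Z[300:340,470:520]))
box(reg(250,150,312,265)&(hsv[...,0]>105)&(hsv[...,0]<125)&(hsv[...,1]>150),'tray')
box(reg(325,165,415,270)&(Z>-.01)&(Z<.01)&(np.abs(hsv[...,0].astype(int)-np.median(hsv[200:230,350:390,0]))<4)&(hsv[...,1]<np.median(hsv[200:230,350:390,1])+15)&(hsv[...,2]>90),'mat')
box(reg(155,215,235,300)&(Z>.06),'bowl rim')
box(reg(425,235,495,280)&(Z>.06)&(Z<.09),'holder rim')
box(reg(425,210,495,260)&(Z>.1),'handle')
box(reg(425,150,470,190)&(Z>.02),'tumbler')
# all handle points both cams
for nm,S in(('top',P),('scene',s["P"])):
    x,y,zz=S[...,0],S[...,1],S[...,2]
    k=(zz>.09)&(x>.05)&(x<.5)&(y>-.55)&(y<-.25)
    Q=S[k]; print(nm,k.sum())
    for a in np.arange(.09,.24,.015):
        q=Q[(Q[:,2]>=a)&(Q[:,2]<a+.015)]
        if len(q): print(round(a,3),len(q),np.round(q.mean(0),3),np.round(np.ptp(q,axis=0),3))
# truffles
k=reg(250,150,312,265)&((hsv[...,0]<20)|(hsv[...,0]>170))&(hsv[...,1]>60)
n,l,st,c=cv2.connectedComponentsWithStats(k.astype(np.uint8))
for i in range(1,n):
    if st[i,4]>15: 
        Q=P[l==i]; print('truf',np.round(c[i]),st[i,4],np.round(np.nanmean(Q,0),3),np.nanmax(Q[:,2]))
a=cv2.resize(z["im"][150:280,240:310],None,fx=4.4,fy=4.4,interpolation=cv2.INTER_CUBIC)
b=cv2.resize(z["im"][205:285,420:500],None,fx=5.6,fy=5.6,interpolation=cv2.INTER_CUBIC)
o=np.zeros((600,780,3),np.uint8);o[:a.shape[0],:a.shape[1]]=a;o[:b.shape[0],320:320+b.shape[1]]=b
save(o,"crop.png")
```

```text
table z 0.0009293797608398435
tray [593.8 126.6] [273.8 132. ] 1.0 z [0.002 0.006 0.052]
mat [ 574.9 -136. ] [268.6 311. ] 88.8 z [-0.002  0.002  0.006]
bowl rim [458.  348.4] [187.2 187.5] 44.8 z [0.062 0.077 0.087]
holder rim [ 442.  -366.9] [ 59.9 126.8] 14.4 z [0.063 0.079 0.084]
handle [ 481.8 -368.9] [107.  90.] 88.8 z [0.102 0.108 0.199]
tumbler [ 689.2 -344.5] [69.7 71.3] 37.7 z [0.028 0.079 0.112]
top 780
0.09 249 [ 0.448 -0.362  0.103] [0.064 0.107 0.015]
0.105 361 [ 0.447 -0.367  0.107] [0.061 0.102 0.015]
0.12 42 [ 0.468 -0.359  0.128] [0.03  0.022 0.013]
0.135 41 [ 0.475 -0.358  0.143] [0.025 0.023 0.015]
0.15 40 [ 0.486 -0.354  0.157] [0.023 0.02  0.014]
0.165 39 [ 0.492 -0.353  0.172] [0.014 0.019 0.014]
0.18 8 [ 0.498 -0.352  0.183] [0.003 0.014 0.006]
scene 314
0.09 147 [ 0.452 -0.347  0.102] [0.068 0.102 0.015]
0.105 90 [ 0.454 -0.351  0.109] [0.061 0.099 0.015]
0.12 26 [ 0.48  -0.349  0.128] [0.029 0.015 0.015]
0.135 27 [ 0.487 -0.347  0.141] [0.028 0.015 0.013]
0.15 16 [ 0.491 -0.343  0.156] [0.015 0.006 0.014]
0.165 6 [ 0.496 -0.342  0.17 ] [0.006 0.003 0.008]
0.18 2 [ 0.499 -0.343  0.183] [0.001 0.    0.003]
truf [282. 204.] 2422 [0.617 0.125 0.001] 0.04369869219621125
truf [271. 188.] 67 [0.658 0.154 0.03 ] 0.03850392395547164
truf [289. 189.] 66 [0.652 0.101 0.031] 0.03791491567032135
truf [266. 205.] 66 [0.606 0.167 0.032] 0.03990851366507453
truf [280. 204.] 67 [0.608 0.127 0.032] 0.04092678939875438
truf [295. 204.] 66 [0.607 0.084 0.032] 0.03979433040337632
```

View pics/crop.png

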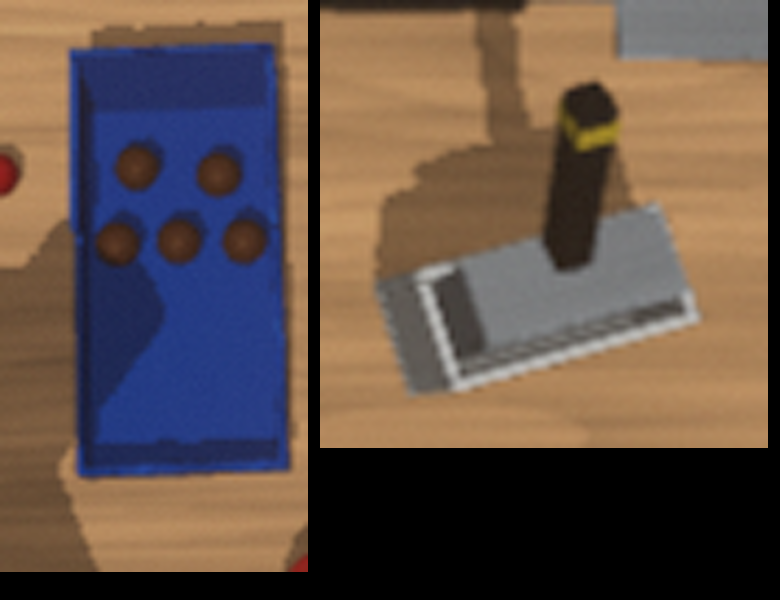

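The crop shows five brown truffles in the tray at about (138,166), (219,173), (118,243), (180,241) and (245,240). It also shows the scoop upright in the holder, handle leaning up-image with its end at (588,105), and confirms the black-handled scoop as the target. Starting the approach.

Emit:
{"name": "move_arm", "arguments": {"motion": "1 -0.76 -0.96 -0.1 0.352;1 -0.76 -0.96 -0.1 0.352;1 -0.76 -0.96 -0.1 0.352;1 -0.76 -0.96 -0.1 0.352;1 -0.76 -0.96 -0.1 0.352;1 -0.76 -0.96 -0.1 0.352;1 -0.76 -0.96 -0.1 0.352;1 -0.76 -0.96 -0.1 0.352;1 -0.76 -0.96 -0.1 0.352"}}

```text
time: 0.85
position: [0.3301, 0.3178, 0.2505]
tool_rot: [0.71, 0.704, -0.0, -0.0]
ft_force: [0.3, -0.0, 0.5]
grip_width: 0.0868
grip_force: 0.0
```

Emit:
{"name": "move_arm", "arguments": {"motion": "1 -1 0.5 0 0.42;1 -1 0.5 0 0.42;1 -1 0.5 0 0.42;1 -1 0.5 0 0.42;1 -1 0.5 0 0.42;1 -1 0.5 0 0.42;1 -1 0.5 0 0.42;1 -1 0.5 0 0.42;1 -1 0.5 0 0.42;1 -1 0.5 0 0.42;1 -1 0.5 0 0.42"}}

```text
time: 1.77
position: [0.4297, 0.1188, 0.2503]
tool_rot: [0.992, 0.123, -0.0, -0.0]
ft_force: [-0.0, -0.6, 0.4]
grip_width: 0.087
grip_force: 0.0
```

```bash
cat >> h.py <<'E'
def plan(x,y,z,yaw,start=None):
    o=robot.get_obs(); p=np.array(o["position"]) if start is None else np.array(start[:3])
    M=rot(o["tool_rot"]); 
    y0=np.degrees(np.arctan2(M[1,0],M[0,0])) if start is None else start[3]
    c,s=np.cos(np.radians(y0)),np.sin(np.radians(y0)); M=np.array([[c,s,0],[s,-c,0],[0,0,-1]])
    d=M.T@(np.array([x,y,z])-p)
    print("pos",np.round(p,4),"yaw",round(y0,2),"shift",np.round(d/.2,3),"turn",round(-(((yaw-y0)+180)%360-180)/180,4),"rows",round(np.linalg.norm(d)/.0417,1),round(abs(((yaw-y0)+180)%360-180)/7.16,1),"t",round(o["time"],2),"w",round(o["grip_width"],4),"F",np.round(o["ft_force"],1),"q",np.round(o["q"],2))
E
python3 - <<'E'
from h import *
z=np.load("top0.npz"); P=z["P"]
for u,v in[(339,177),(398,176),(401,259),(342,260),(370,218)]: print(np.round(np.nanmean(P[v-1:v+2,u-1:u+2],axis=(0,1)),3))
# tray edges: side walls rim (z>.025) 
x,y,zz=P[...,0],P[...,1],P[...,2]
for a in np.arange(.48,.72,.03):
    k=(x>a)&(x<a+.03)&(y>.03)&(y<.22)&(zz>.025)&(zz<.065)&(z["im"][...,2]>1.5*z["im"][...,0])
    q=y[k]; print(round(a+.015,3),np.round([q.min(),q.max()],3) if len(q) else 0)
for b in(.09,.127,.16):
    k=(np.abs(y-b)<.015)&(zz>.022)&(x>.4)&(x<.8)&(z["im"][...,2]>1.5*z["im"][...,0]); q=x[k]; print(b,np.round([q.min(),q[q<.6].max(),q[q>.6].min(),q.max()],3))
plan(.494,-.353,.25,14.4)
E
```

```text
[ 0.693 -0.046  0.002]
[ 0.692 -0.222  0.004]
[ 0.446 -0.217  0.001]
[ 0.447 -0.048  0.003]
[ 0.567 -0.133  0.003]
0.495 [0.059 0.189]
0.525 [0.059 0.189]
0.555 [0.059 0.19 ]
0.585 [0.061 0.19 ]
0.615 [0.06  0.193]
0.645 [0.06  0.193]
0.675 [0.062 0.194]
0.705 [0.062 0.194]
0.09 [0.458 0.594 0.639 0.733]
0.127 [0.456 0.595 0.603 0.73 ]
0.16 [0.457 0.599 0.601 0.731]
pos [0.4297 0.1188 0.2503] yaw 14.08 shift [-2.620e-01  2.366e+00  1.000e-03] turn -0.0018 rows 11.4 0.0 t 1.77 w 0.087 F [-0.  -0.6  0.4] q [ 0.02  0.26  1.84 -0.    1.05  1.34]
```

Emit:
{"name": "move_arm", "arguments": {"motion": "1 -0.13 1 0 0;1 -0.13 1 0 0;1 -0.13 1 0 0;1 -0.13 1 0 0;1 -0.13 1 0 0"}}

```text
time: 2.18
position: [0.4545, -0.0836, 0.2505]
tool_rot: [0.992, 0.125, 0.0, 0.0]
ft_force: [1.3, 0.3, -0.1]
grip_width: 0.0869
grip_force: 0.0
```

Emit:
{"name": "move_arm", "arguments": {"motion": "1 -0.13 1 0 0;1 -0.13 1 0 0;1 -0.13 1 0 0;1 -0.13 1 0 0;1 -0.13 1 0 0"}}

```text
time: 2.6
position: [0.479, -0.2844, 0.2502]
tool_rot: [0.992, 0.125, -0.0, 0.0]
ft_force: [0.6, -0.3, 1.2]
grip_width: 0.0869
grip_force: 0.0
```

Emit:
{"name": "move_arm", "arguments": {"motion": "1 0 0.366 0 0;1 0 0.366 0 0;1 0 0.366 0 0;1 0 0.366 0 0"}}

```text
time: 2.93
position: [0.497, -0.3539, 0.2495]
tool_rot: [0.992, 0.124, -0.0, -0.001]
ft_force: [-0.9, 0.0, 0.3]
grip_width: 0.0869
grip_force: 0.0
```

Run:
```python
from h import *
plan(.494,-.353,.159,14.4)
im,d,m=cap("scene"); P=cloud(d,m)
k=(P[...,2]>.12)&(P[...,2]<.215)&(P[...,0]>.44)&(P[...,0]<.55)&(P[...,1]>-.4)&(P[...,1]<-.3)
Q=P[k]; print(k.sum())
for a in np.arange(.12,.22,.015):
    q=Q[(Q[:,2]>=a)&(Q[:,2]<a+.015)]
    if len(q): print(round(a,3),len(q),np.round(q.min(0),3),np.round(q.max(0),3))
c=np.round(proj([.494,-.353,.18],m)[0]).astype(int); print(c)
u,v=max(c[0]-40,0),max(c[1]-50,0)
save(cv2.resize(im[v:v+80,u:u+80],None,fx=6,fy=6,interpolation=cv2.INTER_CUBIC),"g1.png")
```

```text
pos [ 0.497  -0.3539  0.2495] yaw 14.26 shift [-0.014 -0.008  0.453] turn -0.0008 rows 2.2 0.0 t 2.93 w 0.0869 F [-0.9  0.   0.3] q [-0.8   0.49  1.45  0.    1.21  0.52]
196
0.12 27 [ 0.464 -0.359  0.12 ] [ 0.491 -0.344  0.135]
0.135 33 [ 0.47  -0.356  0.135] [ 0.501 -0.34   0.15 ]
0.15 30 [ 0.48  -0.359  0.151] [ 0.511 -0.339  0.164]
0.165 32 [ 0.49  -0.352  0.165] [ 0.52  -0.335  0.179]
0.18 48 [ 0.501 -0.352  0.18 ] [ 0.531 -0.333  0.195]
0.195 26 [ 0.508 -0.352  0.195] [ 0.525 -0.334  0.203]
[239 140]
```

View pics/g1.png

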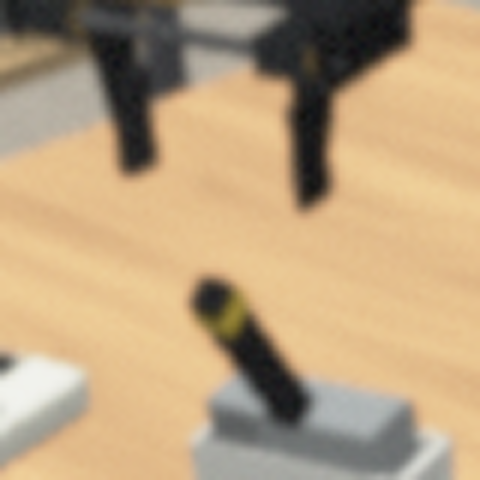

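The crop shows the open fingers above the handle end at (215,300), with the handle running down to the pan at (295,400). I am shifting slightly, descending and closing.

Emit:
{"name": "move_arm", "arguments": {"motion": "1 0.04 -0.02 0 0;1 0.04 -0.02 0.15 0;1 0.04 -0.02 0.3 0;1 0.04 -0.02 0.442 0;1 0.04 -0.02 0.442 0;-1 0.04 -0.02 0.442 0;-1 0.04 -0.02 0.442 0;-1 0.04 -0.02 0.442 0;-1 0.04 -0.02 0.442 0;-1 0.04 -0.02 0.442 0;-1 0.04 -0.02 0.442 0", "newtons": 40}}

```text
time: 3.9
position: [0.5045, -0.3469, 0.1633]
tool_rot: [0.992, 0.125, 0.001, 0.001]
ft_force: [0.6, 0.4, -0.6]
grip_width: 0.0549
grip_force: 0.0
```

Emit:
{"name": "move_arm", "arguments": {"motion": "-1 0 0 0 0;-1 0 0 0 0;-1 0 0 0 0;-1 0 0 0 0;-1 0 0 0 0;-1 0 0 0 0;-1 0 0 0 0;-1 0 0 0 0;-1 0 0 0 0;-1 0 0 0 0"}}

```text
time: 4.73
position: [0.5039, -0.3462, 0.1619]
tool_rot: [0.992, 0.125, -0.0, -0.0]
ft_force: [-0.2, 0.2, -1.5]
grip_width: 0.0175
grip_force: 39.9
```

Run:
```python
from h import *
o=robot.get_obs(); print(o["ft_force"],o["moment"],o["grip_force"],o["grip_width"]); plan(.504,-.348,.161,14.4)
```

```text
[-0.21618278  0.16601276 -1.45861864] [-0.04158823  0.00268574 -0.02639963] 39.936890308745205 0.01746545566940546
pos [ 0.5039 -0.3462  0.1619] yaw 14.41 shift [-0.002  0.009  0.004] turn 0.0 rows 0.0 0.0 t 4.73 w 0.0175 F [-0.2  0.2 -1.5] q [-0.78  0.59  1.53  0.    1.02  0.53]
```

Emit:
{"name": "move_arm", "arguments": {"motion": "-1 0 0 -0.12 0;-1 0 0 -0.24 0;-1 0 0 -0.4 0;-1 0 0 -0.55 0;-1 0 0 -0.7 0;-1 0 0 -0.7 0"}}

```text
time: 5.23
position: [0.5068, -0.3488, 0.3092]
tool_rot: [0.992, 0.126, 0.004, 0.005]
ft_force: [1.2, -2.1, -1.2]
grip_width: 0.0175
grip_force: 40.0
```

Emit:
{"name": "move_arm", "arguments": {"motion": "-1 0.12 -0.12 0 0.01;-1 0.25 -0.25 0 0.02;-1 0.38 -0.38 0 0.03;-1 0.5 -0.5 0 0.05;-1 0.63 -0.63 0 0.06;-1 0.75 -0.75 0 0.08;-1 0.88 -0.89 0 0.08;-1 0.88 -0.89 0 0.08;-1 0.88 -0.89 0 0.08"}}

```text
time: 5.98
position: [0.6304, -0.1277, 0.3007]
tool_rot: [1.0, 0.002, -0.001, -0.0]
ft_force: [-0.4, -0.1, -2.2]
grip_width: 0.0177
grip_force: 40.0
```

Emit:
{"name": "move_arm", "arguments": {"motion": "-1 0 0 0 0;-1 0 0 0 0;-1 0 0 0 0;-1 0 0 0 0;-1 0 0 0 0", "newtons": 6}}

```text
time: 6.4
position: [0.6299, -0.1313, 0.3022]
tool_rot: [1.0, -0.001, -0.0, 0.0]
ft_force: [-0.4, 0.1, -1.7]
grip_width: 0.0178
grip_force: 6.0
```

Run:
```python
from h import *
o=robot.get_obs(); print(o["ft_force"],o["moment"],o["grip_force"],o["grip_width"]); plan(.639,-.13,.2,0)
im,d,m=cap("scene"); save(im[60:300,140:460].repeat(2,0).repeat(2,1),"s2.png")
```

```text
[-0.40679985  0.12315313 -1.71212126] [-0.05569996  0.03524884  0.08681187] 5.999974772130372 0.017830627049034816
pos [ 0.6299 -0.1313  0.3022] yaw -0.09 shift [ 0.046 -0.007  0.511] turn -0.0005 rows 2.5 0.0 t 6.4 w 0.0178 F [-0.4  0.1 -1.7] q [-0.38  0.49  1.3  -0.    1.36  1.19]
```

View pics/s2.png

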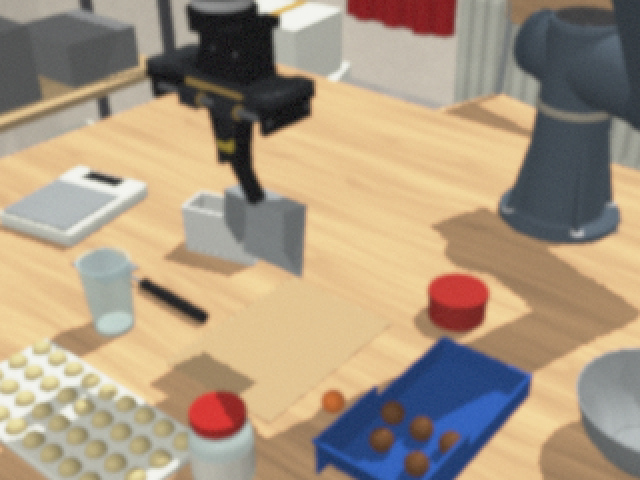

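The picture shows the scoop held above the parchment, its pan near vertical with the lip at about (300,270). I am loosening the grip so it can hang.

Emit:
{"name": "move_arm", "arguments": {"motion": "-1 0 0 0 0;-1 0 0 0 0;-1 0 0 0 0;-1 0 0 0 0;-1 0 0 0 0;-1 0 0 0 0", "newtons": 3}}

```text
time: 6.95
position: [0.6302, -0.1302, 0.3021]
tool_rot: [1.0, 0.0, -0.0, -0.0]
ft_force: [-0.4, 0.1, -1.6]
grip_width: 0.0181
grip_force: 3.0
```

```bash
cat >> h.py <<'E'
def pan():
    o=robot.get_obs(); g=np.array(o["position"])+[0,0,.011]; M=rot(o["tool_rot"]); ax=M[:,0]; ay=M[:,1]
    im,d,m=cap("scene"); P=cloud(d,m); D=P-g; a=D@ax; b=D@ay; h=D[...,2]
    k=(np.abs(b)<.058)&(h<-.03)&(np.hypot(a,h)<.205)&(P[...,2]>.012)
    a,b,h=a[k],b[k],h[k]; print("grip",np.round(g,4),"n",k.sum(),"z",round(o["time"],2),"F",np.round(o["ft_force"],2))
    for t in np.arange(-.2,-.03,.02):
        q=(h>=t)&(h<t+.02)
        if q.sum()>3: print(round(t+.01,3),q.sum(),"a",np.round(np.percentile(a[q],[5,50,95]),3))
    return a,b,h
E
python3 -c "
from h import *
pan()"
```

```text
grip [ 0.6302 -0.1302  0.3131] n 1743 z 6.95 F [-0.37  0.08 -1.65]
-0.19 146 a [0.006 0.009 0.012]
-0.17 263 a [-0.002  0.003  0.012]
-0.15 304 a [-0.012 -0.005  0.015]
-0.13 352 a [-0.022 -0.013  0.018]
-0.11 270 a [-0.027 -0.011  0.016]
-0.09 212 a [-0.028 -0.002  0.007]
-0.07 75 a [-0.009  0.004  0.008]
-0.05 79 a [-0.007  0.006  0.01 ]
-0.03 42 a [-0.007  0.008  0.01 ]
```

Emit:
{"name": "move_arm", "arguments": {"motion": "-1 0 0 0.2 0;-1 0 0 0.4 0;-1 0 0 0.55 0;-1 0 0 0.63 0;-1 -0.1 0 0.645 0;-1 -0.19 0 0.662 0;-1 -0.27 0 0.69 0;-1 -0.345 0 0.718 0;-1 -0.42 0 0.76 0;-1 -0.486 0 0.8 0;-1 -0.55 0 0.85 0;-1 -0.61 0 0.9 0"}}

```text
time: 8.0
position: [0.5079, -0.1303, 0.1226]
tool_rot: [1.0, 0.0, 0.0, 0.0]
ft_force: [0.0, 0.3, -0.5]
grip_width: 0.018
grip_force: 3.0
```

```bash
python3 -c "
from h import *
pan()"
```

```text
grip [ 0.5079 -0.1303  0.1336] n 1341 z 8.0 F [ 0.    0.28 -0.5 ]
-0.13 33 a [0.093 0.1   0.105]
-0.11 521 a [0.056 0.08  0.101]
-0.09 396 a [0.031 0.048 0.091]
-0.07 227 a [0.036 0.049 0.083]
-0.05 125 a [0.029 0.044 0.05 ]
-0.03 39 a [0.015 0.033 0.04 ]
```

Emit:
{"name": "move_arm", "arguments": {"motion": "-1 -0.055 0 0.062 0;-1 -0.105 0 0.125 0;-1 -0.15 0 0.2 0;-1 -0.195 0 0.28 0;-1 -0.195 0 0.28 0;1 -0.195 0 0.28 0;1 -0.195 0 0.28 0;1 -0.195 0 0.28 0;1 -0.195 0 0.28 0;1 -0.195 0 0.28 0;1 -0.195 0 0.28 0;1 -0.195 0 0.28 0"}}

```text
time: 9.05
position: [0.4695, -0.1303, 0.0665]
tool_rot: [1.0, 0.0, 0.0, 0.0]
ft_force: [0.6, -0.2, 0.0]
grip_width: 0.0566
grip_force: 0.0
```

```bash
python3 -c "
from h import *
a,b,h=pan()
plan(.478,-.13,.066,0)
im,d,m=cap('scene'); save(im[100:280,180:420].repeat(3,0).repeat(3,1),'s3.png')"
```

```text
grip [ 0.4695 -0.1303  0.0775] n 579 z 9.05 F [ 0.58 -0.16  0.02]
-0.07 95 a [0.058 0.088 0.137]
-0.05 338 a [0.058 0.073 0.124]
-0.03 146 a [0.039 0.06  0.097]
pos [ 0.4694 -0.1303  0.0664] yaw 0.02 shift [ 0.043 -0.001  0.002] turn 0.0001 rows 0.2 0.0 t 9.1 w 0.0607 F [ 0.2 -0.1  0.4] q [-0.5   0.63  1.91 -0.    0.61  1.07]
```

View pics/s3.png

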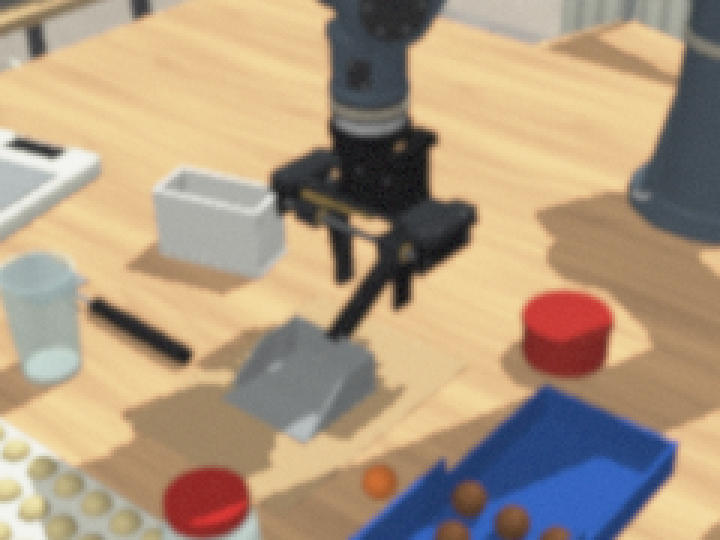

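The picture shows the scoop flat on the parchment with its pan at (310,380) and the fingers open beside the handle. Regrasping firmly.

Emit:
{"name": "move_arm", "arguments": {"motion": "1 0 0 0 0;1 0 0 0 0;-1 0 0 0 0;-1 0 0 0 0;-1 0 0 0 0;-1 0 0 0 0;-1 0 0 0 0;-1 0 0 0 0;-1 0 0 0 0;-1 0 0 0 0;-1 0 0 0 0;-1 0 0 0 0", "newtons": 60}}

```text
time: 10.15
position: [0.4693, -0.1303, 0.0662]
tool_rot: [1.0, 0.0, 0.0, 0.0]
ft_force: [-0.4, -0.8, -0.4]
grip_width: 0.0271
grip_force: 0.0
```

Emit:
{"name": "move_arm", "arguments": {"motion": "-1 0 0 0 0;-1 0 0 0 0;-1 0 0 0 0;-1 0 0 0 0;-1 0 0 -0.1 0;-1 0 0 -0.2 0;-1 0 0 -0.35 0;-1 0 0 -0.5 0;-1 0 0 -0.5 0;-1 0 0 -0.5 0"}}

```text
time: 10.98
position: [0.4699, -0.1306, 0.1674]
tool_rot: [1.0, 0.0, 0.001, 0.001]
ft_force: [-1.1, -0.2, -3.5]
grip_width: 0.0178
grip_force: 60.0
```

```bash
cat >> h.py <<'E'
def pan2(lo=-.1,r=.25):
    o=robot.get_obs(); g=np.array(o["position"])+[0,0,.011]; M=rot(o["tool_rot"]); ax=M[:,0]; ay=M[:,1]
    for n in("scene","top"):
        im,d,m=cap(n); P=cloud(d,m); D=P-g; a=D@ax; b=D@ay; h=D[...,2]
        k=(np.abs(b)<.07)&(h<-.02)&(h>lo)&(a>.05)&(a<r)
        rr=cv2.minAreaRect((np.c_[a[k],b[k]]*1000).astype(np.float32)); print(n,k.sum(),np.round(rr[0],1),np.round(rr[1],1),round(rr[2],1),"hmin",np.round(np.percentile(h[k],[0,2,10]),3))
        q=k&(np.abs(b)<.03)
        for t in np.arange(.06,.19,.02):
            j=q&(a>t)&(a<t+.02)
            if j.sum()>3: print("  a",round(t+.01,2),j.sum(),"h lo/med/hi",np.round(np.percentile(h[j],[3,50,97]),3))
    print("F",np.round(o["ft_force"],2),"M",np.round(o["moment"],3))
E
python3 -c "
from h import *
pan2(); plan(.5,.127,.2,1.3)"
```

```text
scene 1463 [103.9  -2.7] [107.6 105.6] 0.1 hmin [-0.078 -0.075 -0.074]
  a 0.07 147 h lo/med/hi [-0.075 -0.067 -0.033]
  a 0.09 85 h lo/med/hi [-0.075 -0.073 -0.071]
  a 0.11 99 h lo/med/hi [-0.075 -0.073 -0.071]
  a 0.13 101 h lo/med/hi [-0.075 -0.073 -0.071]
  a 0.15 97 h lo/med/hi [-0.075 -0.073 -0.071]
top 816 [103.9   2.6] [103.8 100.2] 89.8 hmin [-0.081 -0.079 -0.077]
  a 0.07 35 h lo/med/hi [-0.077 -0.074 -0.071]
  a 0.09 71 h lo/med/hi [-0.078 -0.074 -0.071]
  a 0.11 102 h lo/med/hi [-0.079 -0.074 -0.071]
  a 0.13 140 h lo/med/hi [-0.078 -0.074 -0.07 ]
  a 0.15 110 h lo/med/hi [-0.078 -0.074 -0.071]
F [-1.09 -0.21 -3.48] M [-0.09   0.309  0.006]
pos [ 0.4681 -0.1297  0.1653] yaw 0.01 shift [ 0.16  -1.284 -0.174] turn -0.0072 rows 6.3 0.2 t 11.08 w 0.0175 F [-0.5 -0.4 -2.2] q [-0.5   0.44  1.84 -0.    0.86  1.07]
```

Emit:
{"name": "move_arm", "arguments": {"motion": "-1 -0.02 -0.15 -0.1 0;-1 -0.04 -0.3 -0.1 0;-1 -0.06 -0.48 -0.1 0;-1 -0.09 -0.64 -0.1 0"}}

```text
time: 11.42
position: [0.4499, -0.0008, 0.1846]
tool_rot: [1.0, -0.001, -0.002, -0.001]
ft_force: [-0.3, -0.2, -2.8]
grip_width: 0.0177
grip_force: 60.0
```

Emit:
{"name": "move_arm", "arguments": {"motion": "-1 -0.02 -0.18 0 -0.003;-1 -0.04 -0.35 0 -0.007;-1 -0.06 -0.5 0 -0.007;-1 -0.09 -0.6 0 -0.007;-1 -0.09 -0.64 0 -0.007;-1 -0.09 -0.64 0 -0.007;-1 -0.09 -0.64 0 -0.007"}}

```text
time: 12.0
position: [0.4329, 0.1255, 0.1852]
tool_rot: [1.0, 0.012, -0.001, 0.0]
ft_force: [0.2, -0.9, -2.6]
grip_width: 0.0174
grip_force: 60.0
```

```bash
python3 -c "
from h import *
pan2(); plan(.434,.124,.0695,1.3)"
```

```text
scene 1899 [104.4  -1.3] [108.6 105.5] 0.4 hmin [-0.078 -0.075 -0.074]
  a 0.07 227 h lo/med/hi [-0.075 -0.071 -0.032]
  a 0.09 125 h lo/med/hi [-0.075 -0.073 -0.071]
  a 0.11 135 h lo/med/hi [-0.076 -0.073 -0.071]
  a 0.13 142 h lo/med/hi [-0.075 -0.073 -0.072]
  a 0.15 132 h lo/med/hi [-0.076 -0.073 -0.072]
top 1099 [105.9   4.3] [100.1 102.9] 0.3 hmin [-0.08  -0.077 -0.075]
  a 0.09 100 h lo/med/hi [-0.077 -0.073 -0.069]
  a 0.11 171 h lo/med/hi [-0.076 -0.073 -0.069]
  a 0.13 170 h lo/med/hi [-0.077 -0.073 -0.07 ]
  a 0.15 135 h lo/med/hi [-0.077 -0.073 -0.07 ]
F [ 0.16 -0.86 -2.63] M [-0.068  0.241  0.021]
pos [0.4335 0.1247 0.1856] yaw 1.2 shift [0.003 0.004 0.58 ] turn -0.0005 rows 2.8 0.0 t 12.1 w 0.0173 F [ 0.1  0.4 -1.7] q [ 0.03  0.37  1.9  -0.    0.87  1.58]
```

Emit:
{"name": "move_arm", "arguments": {"motion": "-1 0 0 0.15 0;-1 0 0 0.3 0;-1 0 0 0.42 0;-1 0 0 0.5 0;-1 0 0 0.54 0;-1 0 0 0.56 0;-1 0 0 0.575 0;-1 0 0 0.58 0;-1 0 0 0.58 0"}}

```text
time: 12.85
position: [0.4339, 0.1255, 0.0707]
tool_rot: [1.0, 0.011, 0.001, 0.0]
ft_force: [0.5, -0.2, -1.6]
grip_width: 0.0178
grip_force: 60.0
```

```bash
python3 -c "
from h import *
plan(.434,.124,.0695,1.3);im,d,m=cap('scene'); a=im[210:330,280:420].repeat(4,0).repeat(4,1); save(a,'t1.png')"
```

```text
pos [0.4339 0.1255 0.0707] yaw 1.25 shift [0.    0.008 0.006] turn -0.0003 rows 0.0 0.0 t 12.85 w 0.0178 F [ 0.5 -0.2 -1.6] q [ 0.03  0.59  2.   -0.    0.55  1.58]
```

View pics/t1.png

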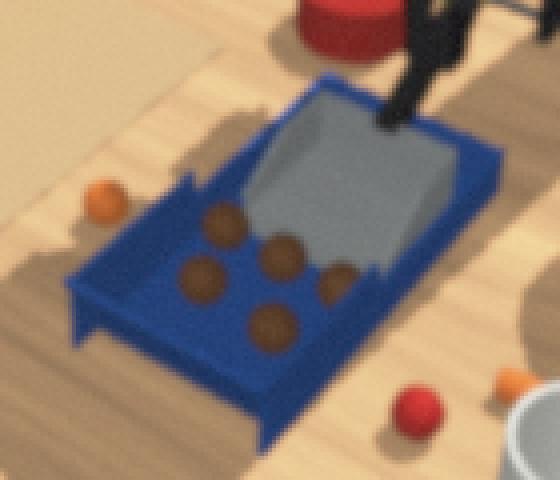

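The crop shows the pan inside the tray, with the truffles just ahead of the lip at (225,225), (283,257), (340,283), (203,280) and (273,328). Pushing forward.

Emit:
{"name": "move_arm", "arguments": {"motion": "-1 0.03 0 0.005 0;-1 0.07 0 0.005 0;-1 0.11 0 0.005 0;-1 0.15 0 0.005 0;-1 0.19 0 0.005 0;-1 0.23 0 0.005 0;-1 0.27 0 0.005 0;-1 0.31 0 0.005 0;-1 0.35 0 0.005 0;-1 0.39 0 0.005 0;-1 0.43 0 0.005 0;-1 0.45 0 0.005 0"}}

```text
time: 13.9
position: [0.5245, 0.1277, 0.0692]
tool_rot: [1.0, 0.011, 0.0, -0.0]
ft_force: [-2.2, -0.1, -0.7]
grip_width: 0.0176
grip_force: 60.0
```

```bash
cat >> h.py <<'E'
def truf():
    o=robot.get_obs(); g=np.array(o["position"]); M=rot(o["tool_rot"])
    for n in("top","scene"):
        im,d,m=cap(n); P=cloud(d,m); hs=cv2.cvtColor(im,cv2.COLOR_RGB2HSV)
        k=(P[...,0]>.4)&(P[...,0]<.8)&(P[...,1]>.0)&(P[...,1]<.5)&(P[...,2]>.012)&((hs[...,0]<16)|(hs[...,0]>172))&(hs[...,1]>75)&(hs[...,2]<150)
        nn,l,st,c=cv2.connectedComponentsWithStats(k.astype(np.uint8))
        for i in range(1,nn):
            if st[i,4]>12:
                p=np.nanmean(P[l==i],0); D=(p-g)@M; print(n,np.round(c[i]),st[i,4],"w",np.round(p,3),"zmax",round(np.nanmax(P[l==i][:,2]),3),"rel lip",np.round(D[0]-.155,3),np.round(D[1],3))
    print("F",np.round(o["ft_force"],1),"M",np.round(o["moment"],3),o["position"],o["time"])
E
python3 -c "
from h import *
truf()"
```

```text
top [321. 139.] 22 w [0.777 0.005 0.099] zmax 0.106 rel lip 0.095 0.128
top [279. 179.] 340 w [0.683 0.129 0.035] zmax 0.046 rel lip 0.003 0.002
top [240. 190.] 56 w [0.655 0.245 0.024] zmax 0.031 rel lip -0.022 -0.115
top [318. 197.] 25 w [0.63  0.019 0.023] zmax 0.032 rel lip -0.052 0.111
top [313. 225.] 29 w [0.526 0.031 0.174] zmax 0.178 rel lip -0.156 0.097
top [308. 241.] 13 w [0.49  0.045 0.133] zmax 0.177 rel lip -0.191 0.082
top [291. 264.] 15 w [0.415 0.066 0.455] zmax 0.475 rel lip -0.265 0.059
scene [399. 197.] 34 w [0.503 0.178 0.205] zmax 0.23 rel lip -0.175 -0.051
scene [359. 197.] 18 w [0.517 0.085 0.174] zmax 0.2 rel lip -0.163 0.043
scene [356. 203.] 16 w [0.527 0.084 0.162] zmax 0.176 rel lip -0.153 0.043
scene [410. 211.] 22 w [0.493 0.206 0.173] zmax 0.176 rel lip -0.185 -0.079
scene [358. 223.] 17 w [0.555 0.109 0.132] zmax 0.142 rel lip -0.125 0.02
scene [408. 229.] 22 w [0.514 0.217 0.141] zmax 0.159 rel lip -0.164 -0.089
scene [259. 273.] 18 w [0.791 0.016 0.093] zmax 0.097 rel lip 0.109 0.117
scene [330. 290.] 360 w [0.69  0.131 0.034] zmax 0.042 rel lip 0.01 0.0
scene [382. 317.] 22 w [0.67  0.257 0.017] zmax 0.02 rel lip -0.006 -0.127
F [-2.2 -0.1 -0.7] M [-0.032  0.463  0.007] [0.5245303  0.12770668 0.0691899 ] 13.9
```

Balls are bunched at the lip; continue to the end wall slowly.

Emit:
{"name": "move_arm", "arguments": {"motion": "-1 0.02 0 0 0;-1 0.04 0 0 0;-1 0.06 0 0 0;-1 0.075 0 0 0;-1 0.085 0 0 0;-1 0.09 0 0 0;-1 0.09 0 0 0;-1 0.09 0 0 0"}}

```text
time: 14.67
position: [0.5394, 0.1281, 0.0692]
tool_rot: [1.0, 0.011, -0.002, 0.0]
ft_force: [-5.1, -0.7, 5.1]
grip_width: 0.0174
grip_force: 60.0
```

```bash
python3 -c "
from h import *
plan(.434,.124,.0695,1.3)
im,d,m=cap('scene'); a=im[230:340,290:410]; im2,_,_=cap('top'); b=im2[150:250,230:330]
o=np.zeros((400,800,3),np.uint8); a=cv2.resize(a,(400,367)); b=cv2.resize(b,(400,400)); o[:367,:400]=a;o[:,400:]=b; save(o,'t2.png')"
```

```text
pos [0.5394 0.1281 0.0692] yaw 1.27 shift [-0.527  0.009 -0.002] turn -0.0002 rows 2.5 0.0 t 14.67 w 0.0174 F [-5.1 -0.7  5.1] q [ 0.03  0.67  1.73 -0.    0.74  1.58]
```

View pics/t2.png

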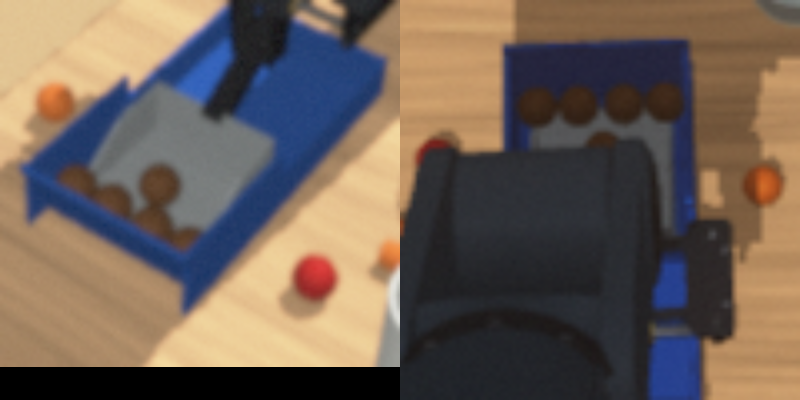

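The left view shows one truffle at (160,185) in the pan and four in a row along the end wall, the middle two on the pan's lip. I will tilt the pan back by easing the grip and pressing the handle down over its back edge.

Emit:
{"name": "move_arm", "arguments": {"motion": "-1 0 0 0 0;-1 0 0 0 0;-1 -0.008 0 0.01 0;-1 -0.015 0 0.02 0;-1 -0.022 0 0.03 0;-1 -0.03 0 0.04 0;-1 -0.04 0 0.052 0;-1 -0.04 0 0.052 0", "newtons": 20}}

```text
time: 15.43
position: [0.5317, 0.128, 0.0593]
tool_rot: [1.0, 0.011, -0.001, 0.0]
ft_force: [-6.4, -0.5, 8.8]
grip_width: 0.0178
grip_force: 20.0
```

```bash
python3 -c "
from h import *
plan(.434,.124,.0695,1.3); pan2()
im,d,m=cap('scene'); a=im[230:340,290:410]; save(cv2.resize(a,(480,440)),'t3.png')"
```

```text
pos [0.5317 0.128  0.0593] yaw 1.29 shift [-0.489  0.009 -0.051] turn -0.0001 rows 2.4 0.0 t 15.43 w 0.0178 F [-6.4 -0.5  8.8] q [ 0.03  0.68  1.76 -0.    0.7   1.58]
scene 4613 [150.1  -0. ] [139.9 199.7] 90.0 hmin [-0.074 -0.072 -0.071]
  a 0.07 365 h lo/med/hi [-0.063 -0.046 -0.022]
  a 0.09 71 h lo/med/hi [-0.062 -0.059 -0.03 ]
  a 0.11 163 h lo/med/hi [-0.058 -0.038 -0.027]
  a 0.13 69 h lo/med/hi [-0.054 -0.027 -0.022]
  a 0.15 327 h lo/med/hi [-0.065 -0.036 -0.022]
  a 0.17 121 h lo/med/hi [-0.072 -0.064 -0.048]
  a 0.19 291 h lo/med/hi [-0.072 -0.069 -0.022]
top 1793 [152.6  -0.3] [194.8 139.8] 0.2 hmin [-0.077 -0.073 -0.07 ]
  a 0.11 31 h lo/med/hi [-0.057 -0.035 -0.025]
  a 0.13 134 h lo/med/hi [-0.057 -0.028 -0.022]
  a 0.15 116 h lo/med/hi [-0.054 -0.05  -0.029]
  a 0.17 148 h lo/med/hi [-0.068 -0.055 -0.041]
  a 0.19 126 h lo/med/hi [-0.047 -0.032 -0.021]
F [-6.37 -0.53  8.84] M [-0.018  1.005 -0.05 ]
```

View pics/t3.png

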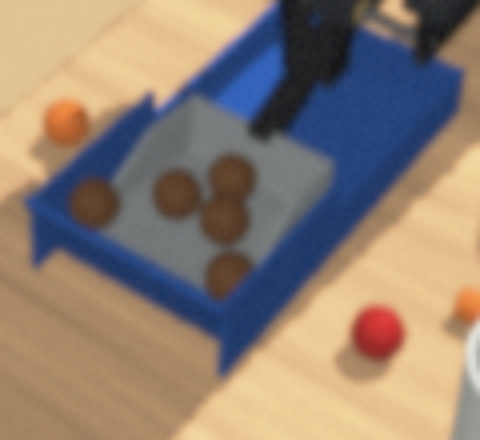

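The picture shows the pan tilted back with three truffles inside at (178,193), (232,178) and (225,217). Two remain by the lip corners at (93,203) and (230,275). Clamping firmly and lifting gently.

Emit:
{"name": "move_arm", "arguments": {"motion": "-1 0 0 0 0;-1 0 0 0 0;-1 0 0 0 0;-1 -0.02 0 -0.02 0;-1 -0.05 0 -0.05 0;-1 -0.08 0 -0.1 0;-1 -0.1 0 -0.16 0;-1 -0.1 0 -0.22 0;-1 -0.1 0 -0.3 0;-1 -0.1 0 -0.4 0;-1 -0.1 0 -0.5 0;-1 -0.1 0 -0.6 0", "newtons": 60}}

```text
time: 16.58
position: [0.5128, 0.1275, 0.1806]
tool_rot: [1.0, 0.011, 0.0, -0.0]
ft_force: [-0.1, -0.2, -3.3]
grip_width: 0.0175
grip_force: 60.0
```

```bash
python3 -c "
from h import *
plan(.434,.124,.0695,1.3); pan2()
im,d,m=cap('scene'); a=im[190:340,280:430]; save(cv2.resize(a,(560,560)),'t4.png')"
```

```text
pos [0.5128 0.1275 0.1806] yaw 1.27 shift [-0.394  0.009  0.555] turn -0.0002 rows 3.3 0.0 t 16.58 w 0.0175 F [-0.1 -0.2 -3.3] q [ 0.03  0.47  1.73 -0.    0.95  1.58]
scene 2142 [113.8   2.3] [112.4 124.9] 89.1 hmin [-0.065 -0.061 -0.057]
  a 0.07 254 h lo/med/hi [-0.061 -0.034 -0.023]
  a 0.09 309 h lo/med/hi [-0.061 -0.044 -0.032]
  a 0.11 76 h lo/med/hi [-0.059 -0.057 -0.055]
  a 0.13 109 h lo/med/hi [-0.057 -0.054 -0.026]
  a 0.15 167 h lo/med/hi [-0.054 -0.051 -0.029]
  a 0.17 45 h lo/med/hi [-0.053 -0.05  -0.049]
top 733 [124.3   3.6] [112.2 111. ] 5.9 hmin [-0.062 -0.057 -0.052]
  a 0.11 11 h lo/med/hi [-0.028 -0.023 -0.02 ]
  a 0.13 141 h lo/med/hi [-0.053 -0.049 -0.021]
  a 0.15 164 h lo/med/hi [-0.051 -0.047 -0.043]
  a 0.17 44 h lo/med/hi [-0.048 -0.045 -0.042]
F [-0.08 -0.22 -3.3 ] M [-0.002  0.406  0.04 ]
```

View pics/t4.png

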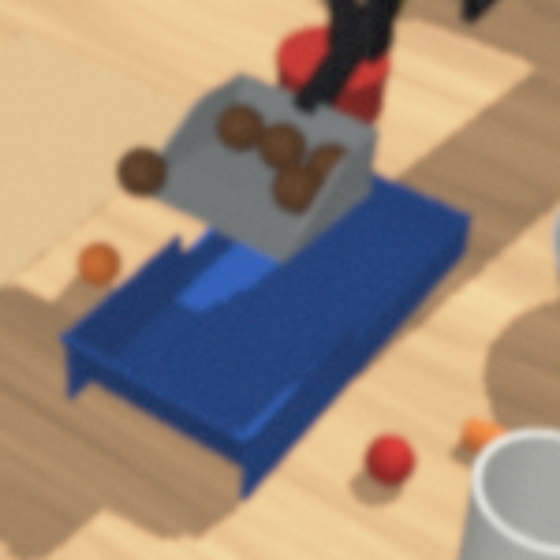

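The picture shows four truffles in the pan near (270,155), and a fifth at (142,172) at the front left corner of the lip. I need to know where that one is and whether it is moving.

```bash
cat >> h.py <<'E'
def brown(n="scene"):
    im,d,m=cap(n); P=cloud(d,m); hs=cv2.cvtColor(im,cv2.COLOR_RGB2HSV)
    k=(P[...,0]>.3)&(P[...,0]<.85)&(P[...,1]>-.1)&(P[...,1]<.5)&(P[...,2]>.005)&((hs[...,0]<16)|(hs[...,0]>172))&(hs[...,1]>90)&(hs[...,2]<150)
    nn,l,st,c=cv2.connectedComponentsWithStats(k.astype(np.uint8))
    for i in range(1,nn):
        if st[i,4]>25: print(n,np.round(c[i]),st[i,4],np.round(np.nanmean(P[l==i],0),3))
E
python3 -c "
from h import *
brown(); brown('top'); print(robot.get_obs()['time'])"
```

```text
scene [363. 207.] 66 [0.482 0.076 0.122]
scene [377. 213.] 146 [0.435 0.091 0.082]
scene [355. 231.] 344 [0.612 0.137 0.156]
scene [317. 238.] 118 [0.69  0.093 0.164]
scene [249. 276.] 79 [0.811 0.007 0.093]
scene [382. 317.] 34 [0.67  0.257 0.016]
top [329. 142.] 43 [ 0.77  -0.016  0.097]
top [292. 165.] 83 [0.687 0.085 0.159]
top [239. 187.] 33 [0.649 0.237 0.081]
top [320. 196.] 77 [0.63  0.011 0.026]
top [312. 227.] 39 [0.505 0.032 0.282]
top [329. 280.] 26 [ 0.391 -0.009  0.045]
top [282. 292.] 40 [0.37  0.07  0.581]
16.8333
```

The fifth truffle is resting precariously on the lip corner at about (0.688, 0.087), still above the tray. I will lower it gently back into the tray and pull back so that it drops in there.

Emit:
{"name": "move_arm", "arguments": {"motion": "-1 0 0 0.015 0;-1 0 0 0.045 0;-1 0 0 0.09 0;-1 0 0 0.15 0;-1 0 0 0.21 0;-1 0 0 0.27 0;-1 0 0 0.33 0;-1 0 0 0.39 0;-1 0 0 0.44 0;-1 0 0 0.48 0;-1 0 0 0.5 0;-1 0 0 0.51 0"}}

```text
time: 17.83
position: [0.5127, 0.1275, 0.0756]
tool_rot: [1.0, 0.011, -0.001, 0.0]
ft_force: [1.2, -0.6, -2.4]
grip_width: 0.0176
grip_force: 60.0
```

```bash
python3 -c "
from h import *
brown(); brown('top'); print(robot.get_obs()['position'],robot.get_obs()['time'])
im,d,m=cap('scene'); a=im[230:340,290:410]; save(cv2.resize(a,(480,440)),'t5.png')"
```

```text
scene [359. 220.] 72 [0.457 0.053 0.057]
scene [363. 238.] 26 [0.494 0.091 0.037]
scene [354. 266.] 318 [0.608 0.138 0.05 ]
scene [250. 276.] 80 [0.81  0.007 0.093]
scene [383. 318.] 29 [0.67  0.258 0.015]
top [328. 141.] 77 [ 0.771 -0.012  0.099]
top [240. 189.] 55 [0.655 0.245 0.024]
top [318. 197.] 27 [0.628 0.018 0.023]
top [271. 197.] 31 [0.625 0.151 0.055]
top [296. 249.] 60 [0.475 0.081 0.059]
top [283. 304.] 45 [0.358 0.057 0.721]
top [282. 342.] 54 [0.32  0.056 0.743]
[0.51318872 0.12748307 0.07645504] 17.9333
```

View pics/t5.png

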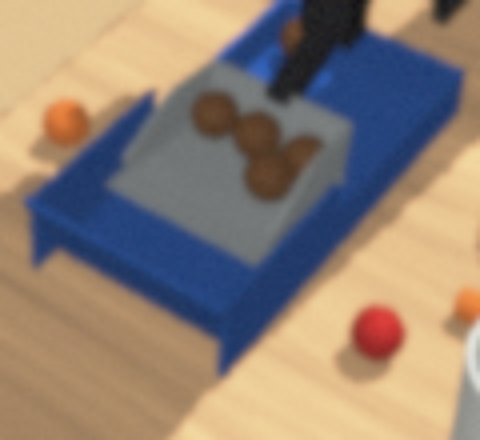

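The crop shows the fifth truffle back in the tray behind the pan at (293,38), with four still in the pan at (213,113), (257,133), (270,175) and (305,155). Lifting, then carrying to the bowl. That was my last picture, so from here I check by numbers.

Emit:
{"name": "move_arm", "arguments": {"motion": "-1 0 0 -0.03 0;-1 0 0 -0.08 0;-1 0 0 -0.15 0;-1 0 0 -0.24 0;-1 0 0 -0.34 0;-1 0 0 -0.45 0;-1 0 0 -0.56 0;-1 0 0 -0.67 0;-1 0 0 -0.76 0;-1 0 0 -0.83 0;-1 0 0 -0.87 0;-1 0 0 -0.88 0"}}

```text
time: 18.98
position: [0.5141, 0.1276, 0.2555]
tool_rot: [1.0, 0.011, 0.003, -0.0]
ft_force: [0.7, -0.4, -2.7]
grip_width: 0.0179
grip_force: 60.0
```

```bash
python3 -c "
from h import *
brown(); pan2(); plan(.458,.208,.254,90)"
```

```text
scene [357. 203.] 365 [0.612 0.137 0.23 ]
scene [376. 221.] 51 [0.384 0.063 0.014]
scene [365. 239.] 64 [0.485 0.092 0.029]
scene [250. 275.] 87 [0.809 0.007 0.093]
scene [382. 317.] 33 [0.67  0.258 0.016]
scene 2137 [107.6  -1.3] [105.  114.6] 89.5 hmin [-0.063 -0.06  -0.056]
  a 0.07 265 h lo/med/hi [-0.049 -0.033 -0.023]
  a 0.09 237 h lo/med/hi [-0.061 -0.04  -0.031]
  a 0.11 152 h lo/med/hi [-0.058 -0.056 -0.027]
  a 0.13 164 h lo/med/hi [-0.056 -0.054 -0.035]
  a 0.15 145 h lo/med/hi [-0.053 -0.051 -0.049]
  a 0.17 45 h lo/med/hi [-0.052 -0.05  -0.048]
top 703 [108.9   3.4] [103.  105.9] 89.6 hmin [-0.068 -0.061 -0.057]
  a 0.13 78 h lo/med/hi [-0.057 -0.054 -0.051]
  a 0.15 195 h lo/med/hi [-0.056 -0.053 -0.049]
  a 0.17 8 h lo/med/hi [-0.055 -0.051 -0.049]
F [-0.05  0.44 -2.2 ] M [-0.101  0.407  0.063]
pos [0.5126 0.1275 0.2525] yaw 1.27 shift [-0.264 -0.409 -0.007] turn -0.493 rows 2.3 12.4 t 19.13 w 0.0176 F [ 1.1  0.7 -3.5] q [ 0.03  0.37  1.65 -0.    1.12  1.58]
```

Emit:
{"name": "move_arm", "arguments": {"motion": "-1 -0.01 -0.01 0 -0.01;-1 -0.03 -0.03 0 -0.03;-1 -0.05 -0.06 0 -0.055;-1 -0.07 -0.1 0 -0.085;-1 -0.1 -0.14 0 -0.115;-1 -0.12 -0.18 0 -0.145;-1 -0.14 -0.22 0 -0.175;-1 -0.17 -0.26 0 -0.205;-1 -0.19 -0.3 0 -0.235;-1 -0.22 -0.34 0 -0.265;-1 -0.24 -0.38 0 -0.295;-1 -0.264 -0.409 0 -0.325"}}

```text
time: 20.13
position: [0.4577, 0.2084, 0.2514]
tool_rot: [0.866, 0.5, -0.001, -0.0]
ft_force: [0.2, -0.6, -2.5]
grip_width: 0.0176
grip_force: 60.0
```

Emit:
{"name": "move_arm", "arguments": {"motion": "-1 0 0 0 -0.03;-1 0 0 0 -0.06;-1 0 0 0 -0.09;-1 0 0 0 -0.12;-1 0 0 0 -0.145;-1 0 0 0 -0.16;-1 0 0 0 -0.168;-1 0 0 0 -0.168;-1 0 0 0 -0.168;-1 0 0 0 -0.168"}}

```text
time: 20.97
position: [0.4584, 0.2079, 0.2521]
tool_rot: [0.707, 0.707, -0.001, -0.0]
ft_force: [-1.0, 0.8, -2.7]
grip_width: 0.0174
grip_force: 60.0
```

```bash
python3 -c "
from h import *
brown(); pan2(); plan(.458,.208,.254,90)
im,d,m=cap('top');P=cloud(d,m);k=(P[...,2]>.07)&(P[...,2]<.1)&(np.hypot(P[...,0]-.458,P[...,1]-.348)<.11);Q=P[k][:,:2];print(k.sum(),Q.min(0),Q.max(0))"
```

```text
scene [463. 198.] 285 [0.45  0.302 0.228]
scene [367. 218.] 303 [0.398 0.043 0.025]
scene [365. 239.] 64 [0.485 0.092 0.029]
scene [249. 276.] 85 [0.811 0.006 0.093]
scene [382. 317.] 41 [0.67  0.257 0.017]
scene 2063 [107.6   0.5] [114.6 108.9] 0.4 hmin [-0.064 -0.059 -0.055]
  a 0.07 171 h lo/med/hi [-0.045 -0.034 -0.022]
  a 0.09 159 h lo/med/hi [-0.06  -0.037 -0.031]
  a 0.11 187 h lo/med/hi [-0.058 -0.041 -0.028]
  a 0.13 134 h lo/med/hi [-0.056 -0.054 -0.041]
  a 0.15 155 h lo/med/hi [-0.054 -0.052 -0.049]
  a 0.17 41 h lo/med/hi [-0.051 -0.05  -0.049]
top 285 [ 95.6 -36.4] [79.  31.8] 0.0 hmin [-0.064 -0.061 -0.059]
  a 0.09 23 h lo/med/hi [-0.039 -0.033 -0.029]
  a 0.11 20 h lo/med/hi [-0.045 -0.032 -0.028]
  a 0.13 15 h lo/med/hi [-0.057 -0.054 -0.053]
F [-0.22  0.01 -2.36] M [-0.289  0.116  0.061]
pos [0.4585 0.2081 0.2525] yaw 89.99 shift [-0.    -0.003 -0.007] turn -0.0 rows 0.0 0.0 t 21.12 w 0.0178 F [-0.  -0.8 -2. ] q [ 0.2   0.34  1.71 -0.    1.1   0.2 ]
74 [0.36351382 0.31684211] [0.37970298 0.38495697]
```

Emit:
{"name": "move_arm", "arguments": {"motion": "-1 -0.03 0 0.01 0;-1 -0.06 0 0.025 0;-1 -0.06 0 0.025 0;-1 -0.06 0 0.025 0", "newtons": 25}}

```text
time: 21.5
position: [0.4584, 0.1955, 0.2475]
tool_rot: [0.707, 0.707, -0.0, -0.0]
ft_force: [-0.2, 1.1, -2.7]
grip_width: 0.0177
grip_force: 25.0
```

Emit:
{"name": "move_arm", "arguments": {"motion": "-1 0 0 0 0;-1 0 0 0 0", "newtons": 17}}

```text
time: 21.67
position: [0.4588, 0.1962, 0.2479]
tool_rot: [0.707, 0.707, 0.0, -0.0]
ft_force: [-0.0, 0.4, -2.4]
grip_width: 0.0183
grip_force: 17.0
```

Emit:
{"name": "move_arm", "arguments": {"motion": "-1 0 0 0 0;-1 0 0 0 0", "newtons": 12}}

```text
time: 21.83
position: [0.4586, 0.1962, 0.2478]
tool_rot: [0.707, 0.707, 0.0, 0.0]
ft_force: [0.0, -1.5, -2.2]
grip_width: 0.018
grip_force: 12.0
```

```bash
python3 -c "
from h import *
brown(); pan2()"
```

```text
scene [367. 218.] 306 [0.398 0.043 0.025]
scene [440. 227.] 335 [0.457 0.27  0.139]
scene [365. 239.] 65 [0.485 0.092 0.03 ]
scene [249. 276.] 88 [0.811 0.006 0.093]
scene [382. 317.] 41 [0.67  0.257 0.017]
scene 3 [51.6  0. ] [  1.5 100.5] 0.8 hmin [-0.099 -0.099 -0.099]Traceback (most recent call last):
  File "<string>", line 3, in <module>
    brown(); pan2()
             ~~~~^^
  File "h.py", line 36, in pan2
    rr=cv2.minAreaRect((np.c_[a[k],b[k]]*1000).astype(np.float32)); print(n,k.sum(),np.round(rr[0],1),np.round(rr[1],1),round(rr[2],1),"hmin",np.round(np.percentile(h[k],[0,2,10]),3))
                                                                                                                                                       ~~~~~~~~~~~~~^^^^^^^^^^^^^^^
    return _quantile_unchecked(
        a, q, axis, out, overwrite_input, method, keepdims, weights)
    return _ureduce(a,
                    func=_quantile_ureduce_func,
    ...<5 lines>...
                    overwrite_input=overwrite_input,
                    method=method)
    r = func(a, **kwargs)
    result = _quantile(arr,
                       quantiles=q,
    ...<2 lines>...
                       out=out,
                       weights=wgt)
    slices_having_nans = np.isnan(arr[-1, ...])
                                  ~~~^^^^^^^^^
IndexError: index -1 is out of bounds for axis 0 with size 0
```

```bash
python3 -c "
from h import *
for i in range(6): brown()
brown('top'); pan(); print(robot.get_obs()['time'])"
```

```text
scene [367. 218.] 303 [0.398 0.043 0.025]
scene [365. 239.] 65 [0.485 0.092 0.029]
scene [455. 270.] 196 [0.456 0.326 0.037]
scene [249. 276.] 86 [0.811 0.006 0.093]
scene [465. 279.] 85 [0.464 0.354 0.029]
scene [382. 317.] 40 [0.67  0.257 0.017]
scene [367. 218.] 304 [0.398 0.043 0.025]
scene [365. 239.] 64 [0.485 0.092 0.029]
scene [249. 276.] 88 [0.811 0.006 0.093]
scene [473. 280.] 267 [0.455 0.369 0.031]
scene [382. 317.] 41 [0.67  0.256 0.017]
scene [367. 218.] 313 [0.398 0.043 0.024]
scene [365. 239.] 64 [0.485 0.092 0.029]
scene [249. 276.] 85 [0.811 0.006 0.093]
scene [484. 282.] 229 [0.461 0.395 0.043]
scene [382. 317.] 40 [0.67  0.257 0.017]
scene [368. 218.] 301 [0.398 0.044 0.025]
scene [365. 239.] 65 [0.485 0.092 0.03 ]
scene [249. 276.] 87 [0.811 0.006 0.093]
scene [488. 282.] 243 [0.462 0.403 0.05 ]
scene [382. 317.] 43 [0.67  0.257 0.017]
scene [367. 218.] 308 [0.398 0.043 0.025]
scene [365. 239.] 64 [0.485 0.092 0.029]
scene [249. 275.] 87 [0.811 0.006 0.093]
scene [488. 281.] 250 [0.459 0.402 0.048]
scene [382. 317.] 42 [0.67  0.257 0.017]
scene [367. 218.] 299 [0.398 0.043 0.025]
scene [365. 239.] 63 [0.485 0.092 0.029]
scene [249. 275.] 87 [0.811 0.006 0.093]
scene [485. 281.] 269 [0.456 0.395 0.042]
scene [382. 317.] 42 [0.67  0.257 0.017]
top [329. 142.] 41 [ 0.769 -0.016  0.097]
top [240. 189.] 56 [0.656 0.246 0.023]
top [321. 196.] 86 [0.63  0.01  0.025]
top [252. 214.] 29 [0.529 0.159 0.33 ]
top [296. 249.] 67 [0.478 0.084 0.032]
top [194. 265.] 62 [0.433 0.337 0.129]
grip [0.4587 0.1962 0.2588] n 1907 z 22.33 F [ 0.04  0.21 -1.84]
-0.19 96 a [0.067 0.072 0.085]
-0.17 179 a [0.059 0.065 0.082]
-0.15 306 a [0.041 0.051 0.06 ]
-0.13 342 a [0.022 0.036 0.056]
-0.11 395 a [0.005 0.021 0.051]
-0.09 288 a [-0.004  0.021  0.045]
-0.07 167 a [0.008 0.021 0.029]
-0.05 90 a [0.001 0.014 0.021]
-0.03 44 a [-0.003  0.009  0.017]
22.3833
```

All four truffles are in the bowl, with their blob near (0.458, 0.40) inside the rim, and one is in the tray. Raising the scoop and returning to the parchment.

Emit:
{"name": "move_arm", "arguments": {"motion": "-1 0 0 0 0;-1 0 0 -0.1 0;-1 -0.02 0 -0.25 0;-1 -0.05 0 -0.32 0;-1 -0.05 0 -0.32 0", "newtons": 40}}

```text
time: 22.8
position: [0.4609, 0.1859, 0.3152]
tool_rot: [0.707, 0.707, 0.003, 0.003]
ft_force: [0.6, 0.2, -1.4]
grip_width: 0.0176
grip_force: 40.0
```

Emit:
{"name": "move_arm", "arguments": {"motion": "-1 -0.15 0.07 0 0.03;-1 -0.3 0.14 0 0.07;-1 -0.5 0.2 0 0.11;-1 -0.65 0.27 0 0.15;-1 -0.8 0.36 0 0.19;-1 -0.95 0.44 0 0.23;-1 -1 0.45 0 0.27;-1 -1 0.45 0 0.31;-1 -1 0.45 0 0.35;-1 -1 0.45 0 0.39;-1 -1 0.45 0 0.43;-1 -1 0.45 0 0.47"}}

```text
time: 23.8
position: [0.5479, -0.0136, 0.31]
tool_rot: [0.999, 0.048, -0.001, -0.001]
ft_force: [-0.0, -0.7, -1.7]
grip_width: 0.0176
grip_force: 40.0
```

```bash
python3 -c "
from h import *
brown(); plan(.63,-.13,.302,0)"
```

```text
scene [345.  67.] 42 [0.519 0.027 0.47 ]
scene [367. 218.] 295 [0.398 0.043 0.025]
scene [365. 239.] 58 [0.486 0.092 0.029]
scene [248. 267.] 270 [ 0.797 -0.012  0.098]
scene [454. 273.] 136 [0.463 0.327 0.031]
scene [467. 278.] 134 [0.46  0.357 0.031]
scene [382. 317.] 28 [0.671 0.257 0.016]
pos [ 0.5479 -0.0136  0.3101] yaw 5.23 shift [0.356 0.617 0.04 ] turn 0.029 rows 3.4 0.7 t 23.85 w 0.0177 F [ 0.1  0.1 -1.8] q [-0.23  0.34  1.52  0.    1.28  1.25]
```

Emit:
{"name": "move_arm", "arguments": {"motion": "-1 0.09 0.15 0.01 0.03;-1 0.18 0.3 0.02 0.03;-1 0.27 0.47 0.03 0.03;-1 0.356 0.617 0.04 0.03;-1 0.356 0.617 0.04 0.03;-1 0.356 0.617 0.04 0.03;-1 0.356 0.617 0.04 0.03"}}

```text
time: 24.43
position: [0.631, -0.1288, 0.3021]
tool_rot: [1.0, 0.004, -0.002, -0.001]
ft_force: [0.2, 0.1, -1.4]
grip_width: 0.018
grip_force: 40.0
```

Emit:
{"name": "move_arm", "arguments": {"motion": "-1 0 0 0 0;-1 0 0 0 0;-1 0 0 0 0;-1 0 0 0 0;-1 0 0 0 0;-1 0 0 0 0", "newtons": 3}}

```text
time: 24.93
position: [0.632, -0.1291, 0.304]
tool_rot: [1.0, 0.004, 0.0, 0.0]
ft_force: [0.6, -0.6, -1.8]
grip_width: 0.0177
grip_force: 3.0
```

```bash
python3 -c "
from h import *
pan(); plan(.63,-.13,.302,0)"
```

```text
grip [ 0.632  -0.1291  0.315 ] n 1955 z 24.93 F [ 0.63 -0.6  -1.81]
-0.17 107 a [0.055 0.059 0.062]
-0.15 397 a [0.037 0.048 0.056]
-0.13 415 a [0.017 0.031 0.052]
-0.11 482 a [-0.002  0.013  0.048]
-0.09 270 a [-0.006  0.016  0.042]
-0.07 145 a [0.006 0.02  0.028]
-0.05 90 a [0.001 0.015 0.02 ]
-0.03 49 a [-0.005  0.011  0.015]
pos [ 0.632  -0.1292  0.304 ] yaw 0.45 shift [-0.01   0.004  0.01 ] turn 0.0025 rows 0.1 0.1 t 24.98 w 0.018 F [ 0.5  0.4 -1.9] q [-0.37  0.49  1.29 -0.    1.36  1.19]
```

Emit:
{"name": "move_arm", "arguments": {"motion": "-1 -0.07 0 0.15 0;-1 -0.14 0 0.3 0;-1 -0.2 0 0.5 0;-1 -0.2 0 0.65 0;-1 -0.2 0 0.735 0;-1 -0.26 0 0.765 0;-1 -0.34 0 0.805 0;-1 -0.4 0 0.85 0;-1 -0.462 0 0.895 0;-1 -0.51 0 0.935 0;-1 -0.55 0 0.98 0;-1 -0.55 0 0.98 0"}}

```text
time: 25.98
position: [0.5195, -0.1296, 0.1067]
tool_rot: [1.0, 0.003, -0.002, -0.001]
ft_force: [-1.8, -0.4, -0.9]
grip_width: 0.0182
grip_force: 3.0
```

```bash
python3 -c "
from h import *
pan(); plan(.522,-.13,.109,0)"
```

```text
grip [ 0.5195 -0.1296  0.1177] n 1251 z 25.98 F [-1.84 -0.39 -0.95]
-0.11 173 a [0.064 0.075 0.088]
-0.09 572 a [0.017 0.047 0.081]
-0.07 265 a [0.015 0.034 0.073]
-0.05 199 a [0.02  0.026 0.058]
-0.03 42 a [-0.001  0.017  0.023]
pos [ 0.5211 -0.1301  0.1075] yaw 0.4 shift [ 0.004 -0.    -0.008] turn 0.0022 rows 0.0 0.1 t 26.03 w 0.0186 F [-0.3  0.5 -1.4] q [-0.45  0.59  1.76 -0.    0.79  1.11]
```

Emit:
{"name": "move_arm", "arguments": {"motion": "-1 -0.03 0 0.02 0;-1 -0.06 0 0.05 0;-1 -0.113 0 0.106 0;-1 -0.15 0 0.15 0;-1 -0.185 0 0.21 0;-1 -0.185 0 0.21 0"}}

```text
time: 26.53
position: [0.4831, -0.13, 0.0644]
tool_rot: [1.0, 0.004, -0.002, -0.001]
ft_force: [1.6, -0.3, -1.2]
grip_width: 0.018
grip_force: 3.0
```

```bash
python3 -c "
from h import *
pan(); pan2(-.12)"
```

```text
grip [ 0.4831 -0.13    0.0754] n 566 z 26.53 F [ 1.56 -0.3  -1.15]
-0.07 58 a [0.035 0.058 0.111]
-0.05 332 a [0.034 0.051 0.106]
-0.03 176 a [0.019 0.038 0.08 ]
scene 2363 [149.9   0. ] [139.9 199.8] 90.0 hmin [-0.08  -0.078 -0.076]
  a 0.07 90 h lo/med/hi [-0.075 -0.072 -0.069]
  a 0.09 98 h lo/med/hi [-0.075 -0.072 -0.069]
  a 0.11 100 h lo/med/hi [-0.074 -0.071 -0.07 ]
  a 0.13 107 h lo/med/hi [-0.076 -0.073 -0.069]
  a 0.15 108 h lo/med/hi [-0.076 -0.074 -0.072]
  a 0.17 113 h lo/med/hi [-0.076 -0.074 -0.071]
  a 0.19 113 h lo/med/hi [-0.076 -0.074 -0.072]
top 2361 [152.1  -0. ] [139.9 195.7] 89.8 hmin [-0.083 -0.079 -0.077]
  a 0.07 24 h lo/med/hi [-0.075 -0.072 -0.067]
  a 0.09 51 h lo/med/hi [-0.075 -0.071 -0.067]
  a 0.11 76 h lo/med/hi [-0.075 -0.071 -0.068]
  a 0.13 113 h lo/med/hi [-0.077 -0.072 -0.067]
  a 0.15 131 h lo/med/hi [-0.077 -0.074 -0.069]
  a 0.17 135 h lo/med/hi [-0.077 -0.073 -0.069]
  a 0.19 130 h lo/med/hi [-0.078 -0.073 -0.069]
F [0.58 0.79 0.9 ] M [0.193 0.187 0.023]
```

The pan lies flat. Releasing and retreating upwards.

Emit:
{"name": "move_arm", "arguments": {"motion": "1 0 0 0 0;1 0 0 0 0;1 0 0 0 0;1 0 0 0 0;1 0 0 0 0;1 0 0 0 0;1 0 0 -0.2 0;1 0 0 -0.4 0;1 0 0 -0.6 0;1 0 0 -0.8 0;1 0 0 -1 0;1 0 0 -1 0"}}

```text
time: 27.68
position: [0.4894, -0.1326, 0.2736]
tool_rot: [1.0, 0.004, 0.008, 0.004]
ft_force: [0.2, -0.3, 0.2]
grip_width: 0.0848
grip_force: 0.0
```

Emit:
{"name": "move_arm", "arguments": {"motion": "1 -0.3 -0.2 0 0;1 -0.5 -0.4 0 0;1 -0.5 -0.5 0 0;1 -0.5 -0.5 0 0;1 -0.5 -0.5 0 0;1 -0.5 -0.5 0 0"}}

```text
time: 28.18
position: [0.3841, -0.0308, 0.2659]
tool_rot: [1.0, 0.005, 0.001, 0.0]
ft_force: [0.4, -0.8, 0.6]
grip_width: 0.0869
grip_force: 0.0
```

```bash
python3 -c "
from h import *
brown(); brown('top')
for n in('scene','top'):
    im,d,m=cap(n); P=cloud(d,m); x,y,z=P[...,0],P[...,1],P[...,2]
    k=(x>.45)&(x<.72)&(np.abs(y+.13)<.09)&(z>.009)&(z<.2)
    Q=P[k]; r=cv2.minAreaRect((Q[:,:2]*1000).astype(np.float32)); print(n,k.sum(),Q.min(0),Q.max(0),np.round(r[0]),np.round(r[1]),round(r[2],1))
    f=k|((x>.52)&(x<.60)&(np.abs(y+.13)<.035)); q=P[(x>.53)&(x<.60)&(np.abs(y+.13)<.035)&(z<.02)]
    A=np.c_[q[:,:2],np.ones(len(q))]; print('floor plane',np.round(np.linalg.lstsq(A,q[:,2],rcond=None)[0],3),np.median(q[:,2]))
    b=P[(z>.06)&(z<.1)&(np.hypot(x-.458,y-.348)<.12)]; print('bowl',np.round(cv2.minEnclosingCircle((b[:,:2]*1000).astype(np.float32)),1) if 0 else cv2.minAreaRect((b[:,:2]*1000).astype(np.float32)))
print(robot.get_obs()['position'],robot.get_obs()['time'])"
```

```text
scene [367. 218.] 304 [0.398 0.043 0.025]
scene [365. 239.] 58 [0.486 0.093 0.029]
scene [454. 273.] 136 [0.462 0.327 0.03 ]
scene [249. 276.] 84 [0.81  0.006 0.093]
scene [467. 278.] 135 [0.46  0.357 0.031]
scene [382. 317.] 36 [0.67  0.257 0.016]
top [331. 140.] 54 [ 0.774 -0.021  0.097]
top [240. 190.] 61 [0.655 0.246 0.024]
top [321. 197.] 87 [0.629 0.01  0.024]
top [296. 249.] 65 [0.478 0.084 0.032]
top [207. 259.] 304 [0.456 0.334 0.03 ]
top [322. 302.] 54 [0.341 0.013 0.282]
scene 807 [ 0.4503613  -0.18245384  0.00902212] [ 0.60457363 -0.07415778  0.08713356] [ 527. -130.] [152. 106.] 2.3
floor plane [ 0.001 -0.006  0.003] 0.004200255210636605
bowl ((459.28662109375, 351.8144836425781), (190.23765563964844, 187.06634521484375), 17.74336051940918)
top 410 [ 0.45069826 -0.19461986  0.00901246] [ 0.69729751 -0.08099667  0.08812383] [ 576. -134.] [108. 250.] 86.9
floor plane [-0.002 -0.005  0.005] 0.004734002413556704
bowl ((457.74603271484375, 347.5408935546875), (187.07095336914062, 187.77146911621094), 40.993865966796875)
[ 0.38564901 -0.03237947  0.26586065] 28.3833
```

```bash
python3 -c "
from rig import robot
print(robot.hand_in())"
```

```text
the job is handed in; nothing more can be done
None
```

I handed the job in at 28.4 s: four truffles are in the bowl, the fifth is in the tray, and the scoop lies flat and released on the parchment; `hand_in()` gave no verdict, and I viewed 11 pictures, one over the limit of 10.

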